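# Nest two taper sleeves loosely in a sprung cup

### The arm

A 6-joint arm with a two-finger parallel gripper is mounted at the origin on the work surface. World frame = base frame: x ahead of the robot, y to its left, z up, the work surface at z = 0. Lengths are in m, angles in degrees, forces in N, time in s.
With the tool pointing down it reaches from about 0.3 to 0.75 m from the base axis. Payload 8.5 kg.
Tool frame: the origin (TCP) lies at the very end of the fingers, on their centre line; the grasp point (between the pads) lies 19 mm behind it (env.pinch_z is the distance from the TCP to the grasp point, in m); z points along the fingers, y is the line along which they close (so a half turn about z gives the same grasp; the last joint's range is limited). The gripper opens to 85 mm and grips with 20 to 120 N. Pads are 22 mm wide; open, the fingers measure 114 mm over their backs; the gripper's body (76 mm by 85 mm) begins 54 mm behind the grasp point. The pads swing forward as they close: fully open they stand 13 mm farther back than shut.
Start: joints at [58.081, 21.807, 74.336, -0, 83.858, -12.336], TCP at [0.184, 0.518, 0.231] pointing down, gripper open.
Joint ranges: [-178.18, 178.18], [-50.72, 133.34], [12.68, 142.11], [-81.47, 261.47], [9.98, 163.14], [-165.26, 165.26]. Speed limits (degrees/s): [136.94, 136.94, 180, 180, 180, 180].

### API

Orientations are given as a 3x3 rotation matrix whose columns are the frame's x, y, z axes.
In Python, from rig import env, viewer gives the robot as it stands.
- The arm moves only by the tool drive_tool, never from a script. Its argument "series" is a list of rows, each a list of 3 entries, a list of its own where there are three numbers: the shift along the tool's x, y, z in m, then the turn about the tool's z in degrees, then the finger opening in m, from 0 to 0.0854. A call has 1 to 20 rows; each row is the pose to reach, as a shift and turn from the pose commanded when the call began, along the tool's axes at that moment; what a row does not reach only later rows make up. A row lasts 1/10 s, in which the tool goes at most 50 mm and 8.59 degrees, less where a joint would pass 70% of its speed; a pose out of reach is approached as far as the arm can. A call with a gripper value outside its range is refused whole. The fingers move at their own pace and stop on an object; "newtons" is the grip in N (left out, the last holds). Time passes only in rows, so rows that repeat a pose let the fingers close. It gives the time, the measured TCP pose, the force, the opening and the grip force at its end, in the units of the state.
- env.observe(): the state, without advancing time (a new reading comes with each control period).
- viewer.get_image(name): name is "side" or "top" or "wrist"; returns a dict with "img" (384x512x3 uint8, red, green, blue), "depth" (384x512 float32, m along the optical axis (not along the pixel's ray), 0 where there is no reading), "camera_matrix" (3x3 intrinsics, pixels), "rvec" (rotation vector, rad) and "tvec" (3), from world to camera coordinates, as OpenCV has them. Camera axes: x right, y down, z forward; pixel columns grow to the right and rows downward; lengths in m; the calibration is good to about 2 mm. A picture is of the moment at which its call begins.
- env.close_job(): hands the job in; it is judged then, once.
The state is a dict: "time_s": time; "q": joint angles; "qvel": joint speeds; "joint_efforts": joint torques, N m; "position": TCP position; "tool_rot": TCP orientation; "ft_force": force on the tool from outside, world axes, zero at the start; "wrist_torque": the same for the moment, N m; "grip_width": finger opening in m; "gripper_force": force on a finger pad.
Only numpy, scipy, OpenCV 4.12 (cv2) and the standard library are available. Lean on these libraries where they do the work, as an engineer would, in place of code of your own. Each camera call takes 0.05 s, during which the arm holds its last target. There are 200 camera calls.

### The job

Make up the taper set on the sprung cup: first stand the wide taper sleeve in the cup, narrow end down, and let go of it, then lower the slim taper sleeve into the wide one and let go. Each must settle fully down in its taper, upright and loose under its own weight; lower them gently and never force or drop them, because pushing the sprung cup down more than about 6 mm wedges the tapers. Leave the other things on the bench alone.

Things in the scene. Friction and masses are not known exactly. Their poses are not given: they have to be found in the camera images.
- wide_grip (a point): Centre of the grip collar of the loose wide taper sleeve, 73 mm above its foot, 17 below its top; z is its axis, up. Aluminium tube, 0.15-0.31 kg, 90 mm tall, stands narrow end down: cone 40 mm dia at foot to 59 at 56 mm up, then straight collar 60 mm dia, 34 high. Conical bore: 25 mm dia at foot, 55 at rim. Settled in the cup, this point is 23 mm (+-1.5) above the cup's mouth.
- slim_grip (a point): Centre of the grip collar of the loose slim taper sleeve, 74 mm above its foot, 22 below its top; z is its axis, up. Aluminium tube, 0.13-0.25 kg, 96 mm tall, stands narrow end down: cone 36 mm dia at foot to 53 at 50 mm up, then straight collar 46 mm dia, 46 high; straight 27 mm bore. Settled in the wide sleeve, this point is 35 mm (+-1.5) above the wide sleeve's point.
- cup_mouth (a point): Centre of the sprung cup's mouth in its rim plane, 101 mm above the bench, moves with the cup; z up. Round steel cup, 70 mm outside, 56 high, conical bore 56.7 mm dia at rim, 38 at bottom, open below. It rides on two guide posts over a coil spring on a square blue stand (120 mm) fixed to the bench; its lugs reach 59 mm out, 32 mm below the rim.
- cup (a joint): How far the sprung cup is pushed down, m: 0 is up, 0.010 the stop. It starts to move at about 1 N, then yields 1 mm per 2 N: the weight of both sleeves sinks it up to 2.5 mm. Past 0.006 (about 13 N) the tapers count as wedged.
- spacer: Bystander: straight plain aluminium spacer tube, standing, 52 mm outside, 38 mm bore, 50 mm tall, no taper. Origin at the centre of its underside.
- end_cap: Bystander: round blue motor end cap lying flat, 120 mm across its lugs, 50 mm tall. Origin at the centre of its underside.
- driver: Bystander: screwdriver with black handle, lying on the bench. Origin at its underside; it lies along its x axis.
There are look-alikes about, which are no part of the job. Of the things that look like the part that bears cup_mouth, take the one that is farthest to the robot's right at the start.

How it is judged (in metres and radians):
On the way, in this order (a step that is already met when the one before it is completed fails the run):
1. the wide sleeve has settled in the cup, upright, and is let go (z of wide_grip in the frame of cup_mouth between 0.019 and 0.027 m and horizontal distance between wide_grip and cup_mouth below 0.004 m and angle between the z axis of wide_grip and the z axis of cup_mouth, either way round below 0.06 rad and contact force between the fingers and wide_sleeve below 0.1 N and linear speed of wide_sleeve below 0.02 m/s), for 0.2 s.
2. the slim sleeve has settled in the wide sleeve, upright, and is let go (z of wide_grip in the frame of cup_mouth between 0.019 and 0.027 m and horizontal distance between wide_grip and cup_mouth below 0.004 m and angle between the z axis of wide_grip and the z axis of cup_mouth, either way round below 0.06 rad and z of slim_grip in the frame of wide_grip between 0.031 and 0.039 m and horizontal distance between slim_grip and wide_grip below 0.004 m and angle between the z axis of slim_grip and the z axis of wide_grip, either way round below 0.06 rad and contact force between the fingers and slim_sleeve below 0.1 N and linear speed of slim_sleeve below 0.02 m/s), for 0.2 s.
At the end, for the whole second after the job is handed in: The wide sleeve rests in the cup and the slim sleeve in the wide one, each within 4 mm of its settled height and of the axis and within 0.06 rad of parallel with what it rests in, at rest, let go, and the cup down by less than 4 mm (all of step 2 and contact force between the fingers and wide_sleeve below 0.1 N and linear speed of wide_sleeve below 0.02 m/s and value of joint cup below 0.004 m); the robot touches nothing.
It fails at once if the sprung cup was pushed down more than 6 mm: the tapers are wedged (value of joint cup above 0.006 m).
It fails at once if the wide sleeve was dropped in (fell freely by more than about 13 mm) (linear speed of wide_sleeve above 0.5 m/s and contact force between the fingers and wide_sleeve below 0.1 N).
It fails at once if the slim sleeve was dropped in (fell freely by more than about 13 mm) (linear speed of slim_sleeve above 0.5 m/s and contact force between the fingers and slim_sleeve below 0.1 N).
It fails at once if the spacer, end cap or screwdriver was moved by more than 20 mm (distance of any of spacer, end_cap, driver from where it was at the start of the episode above 0.02 m).
It also fails if it takes over 58 s, if anything falls off the work surface, if the arm or the gripper's body presses on something with over 40 N, if the wrist force passes 120 N, or if a joint passes its speed limit or range.

## Working session

There is one attempt and no reset: what is moved stays moved. The work goes in short steps, Python scripts to look and compute and a tool call to move; the robot and the scene stay as the last step left them, time stands still between calls to the robot, and variables do not carry over. Pictures are saved under pics/ and viewed, at most 10 in all, crops included, and the job is handed in when it is done.

Besides the shell and the picture viewer there is one more tool, called after "Call:" as name([rows], argument=value, ...), one row to a line, values as JSON. drive_tool: Moves the arm, as the interface text tells. Its arguments: {"type":"object","properties":{"series":{"type":"array"},"newtons":{"type":"number"}},"required":["series"]}

```bash
mkdir -p pics
cat > h.py <<'E'
import numpy as np, cv2
from rig import env, viewer
def grab(n):
    d=viewer.get_image(n); R=cv2.Rodrigues(np.array(d['rvec'],float))[0]; t=np.array(d['tvec'],float).reshape(3)
    K=np.array(d['camera_matrix']); Z=d['depth'].astype(float)
    v,u=np.mgrid[:Z.shape[0],:Z.shape[1]]
    P=np.stack([(u-K[0,2])/K[0,0]*Z,(v-K[1,2])/K[1,1]*Z,Z],-1)
    W=(P-t)@R; W[Z==0]=np.nan
    return d['img'],W
E
python3 - <<'E'
from h import *
for n in ['top','side']:
    i,W=grab(n); cv2.imwrite(f'pics/{n}0.png',i[...,::-1]); np.save(f'{n}0.npy',W)
s=env.observe();print(s['time_s'],s['position'],np.round(s['tool_rot'],3),env.pinch_z,s['ft_force'])
E
```

```text
0.1 [0.18423408 0.51795885 0.23079896] [[-0.942  0.335 -0.001]
 [ 0.335  0.942 -0.001]
 [ 0.    -0.001 -1.   ]] 0.0187 [ 1.21421899  0.79043453 -0.08875723]
```

View pics/top0.png

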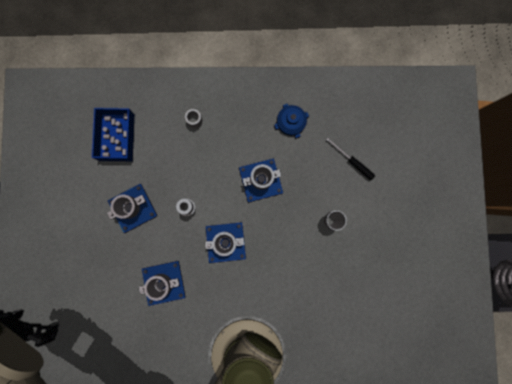

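View pics/side0.png

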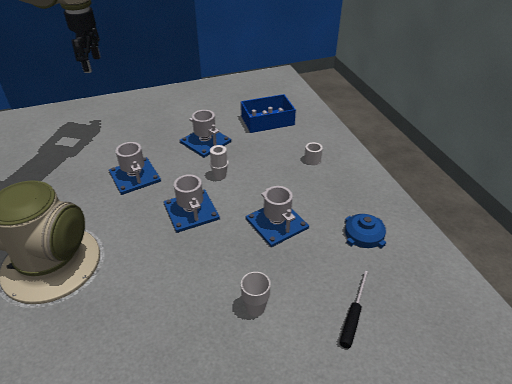

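The top view shows four cups, at (263,177), (225,243), (123,207) and (157,288). The rightmost, (263,177), is the target. The wide sleeve is at (336,220), the slim one at (186,208) and the spacer at (193,117). Next I measure the rims.

```bash
cat >> h.py <<'E'
from scipy.optimize import least_squares
def circ(P):
    f=lambda p:np.hypot(P[:,0]-p[0],P[:,1]-p[1])-p[2]
    c=np.median(P[:,:2],0); r=least_squares(f,[c[0],c[1],.025],loss='soft_l1',f_scale=.002); return r.x
def rim(W,c,zlo,zhi,rad):
    Q=W.reshape(-1,3); Q=Q[np.isfinite(Q).all(1)]
    m=(np.hypot(Q[:,0]-c[0],Q[:,1]-c[1])<rad)&(Q[:,2]>zlo)&(Q[:,2]<zhi)
    return Q[m]
E
python3 - <<'E'
from h import *
T=np.load('top0.npy');S=np.load('side0.npy')
for n,(u,v),(a,b) in [('cup',(263,177),(.095,.108)),('cup2',(225,243),(.095,.108)),('cup3',(123,207),(.095,.108)),('cup4',(157,288),(.095,.108)),('wide',(336,220),(.084,.097)),('slim',(186,208),(.088,.103)),('spacer',(193,117),(.045,.056))]:
    w=T[v-14:v+15,u-14:u+15].reshape(-1,3); hi=w[w[:,2]>a-.005]; c=np.nanmean(hi[:,:2],0)
    for nm,W in (('top',T),('side',S)):
        P=rim(W,c,a,b,.05)
        if len(P)<6: print(n,nm,len(P));continue
        print(n,nm,len(P),np.round(circ(P),4),'mid',np.round((P[:,:2].max(0)+P[:,:2].min(0))/2,4),'zmed',np.round(np.median(P[:,2]),4),'zmax',P[:,2].max().round(4))
for n,(u,v) in [('cap',(292,120)),('drvtip',(329,141)),('drvend',(372,177))]: print(n,T[v,u].round(3))
E
```

```text
cup top 169 [ 0.558  -0.0514  0.0314] mid [ 0.5588 -0.0515] zmed 0.1012 zmax 0.1065
cup side 255 [ 0.5564 -0.0554  0.0314] mid [ 0.5561 -0.0547] zmed 0.1007 zmax 0.1046
cup2 top 174 [0.3575 0.0655 0.0312] mid [0.357  0.0649] zmed 0.1012 zmax 0.1079
cup2 side 237 [0.3553 0.0617 0.0314] mid [0.3557 0.0618] zmed 0.1008 zmax 0.1049
cup3 top 196 [0.4724 0.3653 0.0316] mid [0.4724 0.3666] zmed 0.101 zmax 0.1077
cup3 side 154 [0.4703 0.3621 0.0317] mid [0.4702 0.3632] zmed 0.1008 zmax 0.1057
cup4 top 197 [0.2323 0.2637 0.0315] mid [0.2323 0.2646] zmed 0.1013 zmax 0.1058
cup4 side 197 [0.2304 0.2607 0.0316] mid [0.2303 0.262 ] zmed 0.1007 zmax 0.105
wide top 91 [ 0.4224 -0.2739  0.0284] mid [ 0.4219 -0.2737] zmed 0.0894 zmax 0.0956
wide side 217 [ 0.4208 -0.2774  0.0285] mid [ 0.421  -0.2773] zmed 0.0888 zmax 0.0935
slim top 133 [0.47   0.1849 0.0187] mid [0.4701 0.1844] zmed 0.0965 zmax 0.1009
slim side 148 [0.468  0.1804 0.0192] mid [0.4685 0.1835] zmed 0.0955 zmax 0.0997
spacer top 101 [0.7595 0.165  0.0224] mid [0.7602 0.1652] zmed 0.0493 zmax 0.0548
spacer side 101 [0.7577 0.1615 0.0224] mid [0.7582 0.1636] zmed 0.0492 zmax 0.0537
cap [ 0.746 -0.155  0.052]
drvtip [ 0.685 -0.281  0.016]
drvend [ 0.562 -0.416  0.024]
```

```bash
cat >> h.py <<'E'
def shift(p):
    s=env.observe(); d=np.array(s['tool_rot']).T@(np.array(p)-np.array(s['position'])); print('from',np.round(s['position'],4),'shift',np.round(d,4),'dist',np.linalg.norm(d).round(3))
E
python3 - <<'E'
from h import *
shift([.4216,-.2756,.2])
E
```

```text
from [0.1842 0.518  0.2308] shift [-0.4897 -0.668   0.0315] dist 0.829
```

Call:
drive_tool([
  [[-0.025,-0.033,0],0,0.085],
  [[-0.05,-0.067,0],0,0.085],
  [[-0.075,-0.1,0],0,0.085],
  [[-0.1,-0.135,0],0,0.085],
  [[-0.125,-0.17,0],0,0.085],
  [[-0.15,-0.204,0],0,0.085],
  [[-0.175,-0.238,0],0,0.085],
  [[-0.2,-0.272,0],0,0.085],
  [[-0.225,-0.306,0],0,0.085],
  [[-0.25,-0.34,0],0,0.085],
  [[-0.275,-0.375,0],0,0.085],
  [[-0.3,-0.41,0],0,0.085],
  [[-0.33,-0.45,0],0,0.085],
  [[-0.36,-0.49,0],0,0.085],
  [[-0.39,-0.53,0.01],0,0.085],
  [[-0.42,-0.57,0.02],0,0.085],
  [[-0.45,-0.61,0.031],0,0.085],
  [[-0.475,-0.645,0.031],0,0.085],
  [[-0.49,-0.668,0.031],0,0.085],
  [[-0.49,-0.668,0.031],0,0.085],
])

```text
time_s: 2.1
position: [0.4223, -0.2784, 0.1994]
tool_rot: [[-0.941, 0.338, -0.001], [0.338, 0.941, 0.0], [0.001, -0.0, -1.0]]
ft_force: [-0.3, -0.8, -1.4]
grip_width: 0.0848
gripper_force: 0.0
```

Run:
```python
from h import *
s=env.observe();print(s['time_s'],s['position'],np.round(s['q'],1))
i,W=grab('wrist'); cv2.imwrite('pics/w1.png',i[...,::-1]); np.save('w1.npy',W)
P=rim(W,(.4216,-.2756),.084,.097,.05); print(len(P), circ(P) if len(P)>9 else '', np.median(P[:,2]) if len(P) else '')
shift([.4216,-.2756,.061])
```

```text
2.1 [ 0.42234864 -0.27839716  0.19935922] [ -46.8   19.    84.4   -0.    76.7 -117.1]
876 [ 0.42131055 -0.27608552  0.02830802] 0.08913901292644014
from [ 0.4219 -0.2764  0.1995] shift [0.0004 0.0005 0.1385] dist 0.139
```

View pics/w1.png

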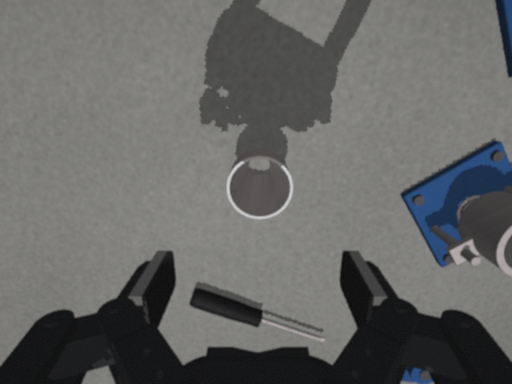

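The wrist view shows the wide sleeve's rim at (260,187), which measures as (0.421, -0.276) and agrees with the other cameras. I'll go down and grip the collar high.

Call:
drive_tool([
  [[0,0,0.03],0,0.085],
  [[0,0,0.06],0,0.085],
  [[0,0,0.085],0,0.085],
  [[0,0,0.105],0,0.085],
  [[0,0,0.12],0,0.085],
  [[0,0,0.13],0,0.085],
  [[0,0,0.138],0,0.085],
  [[0,0,0.138],0,0.085],
  [[0,0,0.138],0,0.04],
  [[0,0,0.138],0,0.04],
  [[0,0,0.138],0,0.04],
  [[0,0,0.138],0,0.04],
  [[0,0,0.138],0,0.04],
  [[0,0,0.138],0,0.04],
], newtons=30)

```text
time_s: 3.55
position: [0.4224, -0.2758, 0.0631]
tool_rot: [[-0.942, 0.335, 0.001], [0.335, 0.942, -0.001], [-0.001, -0.001, -1.0]]
ft_force: [-1.3, -0.9, 6.0]
grip_width: 0.0591
gripper_force: 32.4
```

Call:
drive_tool([
  [[0,0,-0.005],0,0.04],
  [[0,0,-0.015],0,0.04],
  [[0,0,-0.03],0,0.04],
  [[0,0,-0.05],0,0.04],
  [[0,0,-0.075],0,0.04],
  [[0,0,-0.1],0,0.04],
  [[0,0,-0.12],0,0.04],
  [[0,0,-0.135],0,0.04],
  [[0,0,-0.145],0,0.04],
  [[0,0,-0.15],0,0.04],
  [[0,0,-0.15],0,0.04],
  [[0,0,-0.15],0,0.04],
])

```text
time_s: 4.75
position: [0.4219, -0.2752, 0.2117]
tool_rot: [[-0.942, 0.335, -0.001], [0.335, 0.942, 0.001], [0.001, 0.001, -1.0]]
ft_force: [-0.3, -0.6, -3.2]
grip_width: 0.0592
gripper_force: 33.5
```

Run:
```python
from h import *
s=env.observe();print(s['time_s'],s['position'],s['ft_force'],s['grip_width'])
for n in ['side','wrist']:
    i,W=grab(n); cv2.imwrite(f'pics/{n}2.png',i[...,::-1]); np.save(f'{n}2.npy',W)
    P=rim(W,(.4216,-.2756),.23,.255,.033); print(n,len(P), circ(P) if len(P)>9 else '', np.median(P[:,2]) if len(P) else '')
shift([.5572,-.0534,.213])
```

```text
4.75 [ 0.42187138 -0.27518955  0.21166898] [-0.25269733 -0.57593005 -3.24459304] 0.05923522411778148
side 187 [ 0.42045193 -0.27663929  0.02842345] 0.23756626491097566
wrist 5951 [ 0.42043784 -0.27473438  0.02873287] 0.23750058642383662
from [ 0.4219 -0.2752  0.2116] shift [-0.0531  0.2544 -0.0013] dist 0.26
```

View pics/side2.png

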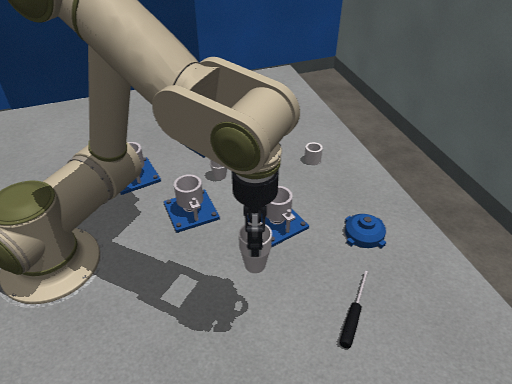

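The side view shows the sleeve upright in the fingers at (256,247). Its rim is at z 0.238, so the foot is about 0.148, well above the cup.

Call:
drive_tool([
  [[-0.004,0.015,0],0,0.04],
  [[-0.009,0.04,0],0,0.04],
  [[-0.015,0.07,0],0,0.04],
  [[-0.021,0.1,0],0,0.04],
  [[-0.028,0.13,0],0,0.04],
  [[-0.034,0.16,0],0,0.04],
  [[-0.04,0.19,0],0,0.04],
  [[-0.046,0.22,0],0,0.04],
  [[-0.051,0.24,0],0,0.04],
  [[-0.053,0.25,0],0,0.04],
  [[-0.054,0.254,0],0,0.04],
  [[-0.054,0.254,0],0,0.04],
  [[-0.054,0.254,0.01],0,0.04],
  [[-0.054,0.254,0.02],0,0.04],
  [[-0.054,0.254,0.03],0,0.04],
  [[-0.054,0.254,0.04],0,0.04],
  [[-0.054,0.254,0.05],0,0.04],
  [[-0.054,0.254,0.06],0,0.04],
  [[-0.054,0.254,0.064],0,0.04],
  [[-0.054,0.254,0.064],0,0.04],
])

```text
time_s: 6.85
position: [0.5579, -0.0541, 0.1477]
tool_rot: [[-0.942, 0.335, -0.001], [0.335, 0.942, 0.0], [0.001, -0.0, -1.0]]
ft_force: [-0.1, -0.1, -3.1]
grip_width: 0.0588
gripper_force: 33.5
```

Run:
```python
from h import *
s=env.observe();print(s['time_s'],s['position'],s['ft_force'],s['grip_width'])
for n in ['side','wrist']:
    i,W=grab(n); cv2.imwrite(f'pics/{n}3.png',i[...,::-1]); np.save(f'{n}3.npy',W)
    for a,b,r0,r1 in ((.165,.182,0,.033),(.096,.106,.027,.045)):
        P=rim(W,(.557,-.0534),a,b,r1); P=P[np.hypot(P[:,0]-.557,P[:,1]+.0534)>r0]
        print(n,len(P), circ(P).round(4) if len(P)>9 else '', np.median(P[:,2]).round(4) if len(P) else '')
np.set_printoptions(suppress=True)
i=np.hstack([cv2.imread('pics/side3.png')[130:270,200:340],cv2.imread('pics/wrist3.png')[90:330,130:370][:140,:]]) if 0 else cv2.resize(cv2.imread('pics/side3.png')[140:260,210:350],None,fx=4,fy=4)
cv2.imwrite('pics/c3.png',i)
```

```text
6.85 [ 0.55791378 -0.05412905  0.14766535] [-0.09603287 -0.08080993 -3.05200958] 0.05884008739129146
side 130 [ 0.5562 -0.0558  0.0282] 0.1722
side 154 [ 0.5564 -0.0548  0.0319] 0.1011
wrist 5680 [ 0.5567 -0.0536  0.0284] 0.173
wrist 1559 [ 0.5579 -0.0532  0.0319] 0.1005
```

View pics/c3.png

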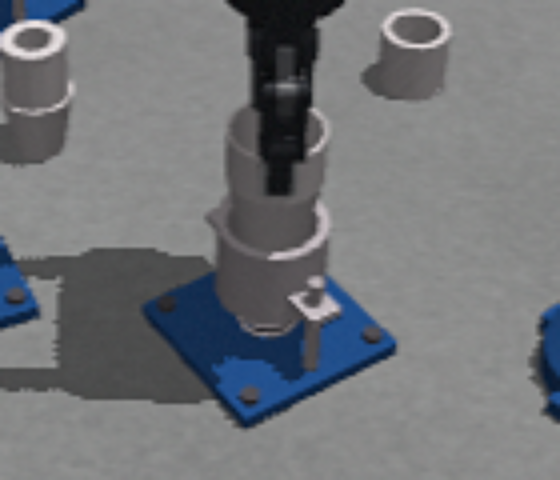

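The crop shows the sleeve foot inside the cup and centred to about 1 mm, with about 32 mm left to descend. I'll go down slowly and watch the force.

Call:
drive_tool([
  [[0,0,0.005],0,0.04],
  [[0,0,0.01],0,0.04],
  [[0,0,0.015],0,0.04],
  [[0,0,0.02],0,0.04],
  [[0,0,0.024],0,0.04],
  [[0,0,0.027],0,0.04],
  [[0,0,0.029],0,0.04],
  [[0,0,0.029],0,0.04],
  [[0,0,0.03],0,0.04],
  [[0,0,0.03],0,0.04],
  [[0,0,0.03],0,0.04],
])

```text
time_s: 8.05
position: [0.5583, -0.0538, 0.1185]
tool_rot: [[-0.942, 0.335, 0.001], [0.335, 0.942, 0.001], [-0.0, 0.001, -1.0]]
ft_force: [2.0, 4.9, -1.5]
grip_width: 0.0589
gripper_force: 33.7
```

```bash
cat >> h.py <<'E'
def chk(c,specs,names=('side','wrist')):
    s=env.observe();print(s['time_s'],np.round(s['position'],4),np.round(s['ft_force'],2),round(s['grip_width'],4))
    for n in names:
        i,W=grab(n)
        for a,b,r0,r1 in specs:
            P=rim(W,c,a,b,r1); P=P[np.hypot(P[:,0]-c[0],P[:,1]-c[1])>r0]
            print(n,len(P), circ(P).round(4) if len(P)>9 else '', np.median(P[:,2]).round(4) if len(P) else '')
    return i
E
python3 -c "
from h import *
chk((.557,-.0534),((.135,.152,0,.033),(.094,.106,.031,.045)))"
```

```text
8.05 [ 0.5583 -0.0538  0.1185] [ 1.95  4.88 -1.48] 0.0589
side 127 [ 0.5562 -0.0555  0.0284] 0.1426
side 115 [ 0.5566 -0.0543  0.0334] 0.1003
wrist 5737 [ 0.5568 -0.0532  0.0283] 0.1432
wrist 1214 [ 0.5573 -0.0532  0.0331] 0.1001
```

The force pushes toward +y, which agrees with the side camera's 1 mm offset. I'll correct that and then settle it.

Call:
drive_tool([
  [[0,0.0005,-0.001],0,0.04],
  [[0,0.001,-0.001],0,0.04],
  [[0,0.001,0],0,0.04],
  [[0,0.001,0.001],0,0.04],
  [[0,0.001,0.001],0,0.04],
  [[0,0.001,0.001],0,0.04],
])

```text
time_s: 8.75
position: [0.5584, -0.0533, 0.1172]
tool_rot: [[-0.942, 0.335, -0.0], [0.335, 0.942, -0.0], [0.0, -0.0, -1.0]]
ft_force: [0.4, 1.0, -2.4]
grip_width: 0.0592
gripper_force: 33.6
```

Call:
drive_tool([
  [[0,0,0.001],0,0.04],
  [[0,0,0.001],0,0.04],
  [[0,0,0.002],0,0.04],
  [[0,0,0.002],0,0.04],
])

```text
time_s: 9.15
position: [0.5585, -0.0531, 0.1152]
tool_rot: [[-0.942, 0.335, -0.0], [0.335, 0.942, 0.0], [0.0, 0.0, -1.0]]
ft_force: [1.2, 1.7, -3.0]
grip_width: 0.0588
gripper_force: 33.6
```

```bash
python3 -c "
from h import *
chk((.557,-.0534),((.13,.152,0,.033),(.094,.106,.031,.045)))"
```

```text
9.15 [ 0.5585 -0.0531  0.1152] [ 1.18  1.71 -3.05] 0.0588
side 133 [ 0.5563 -0.0549  0.0282] 0.138
side 115 [ 0.5568 -0.0541  0.0335] 0.1
wrist 6474 [ 0.5568 -0.0525  0.0283] 0.1395
wrist 1268 [ 0.5571 -0.0531  0.0331] 0.1004
```

Call:
drive_tool([
  [[0,0,0],0,0.062],
  [[0,0,0],0,0.064],
  [[0,0,0],0,0.07],
  [[0,0,0],0,0.078],
  [[0,0,0],0,0.082],
  [[0,0,0],0,0.082],
  [[0,0,0],0,0.082],
])

```text
time_s: 9.95
position: [0.5584, -0.0533, 0.1153]
tool_rot: [[-0.942, 0.335, 0.0], [0.335, 0.942, -0.0], [-0.0, -0.0, -1.0]]
ft_force: [0.2, 0.5, 1.1]
grip_width: 0.0818
gripper_force: 0.0
```

```bash
python3 -c "
from h import *
i=chk((.557,-.0534),((.13,.152,0,.033),(.094,.106,.031,.045)))"
```

```text
9.95 [ 0.5584 -0.0533  0.1153] [0.2  0.52 1.13] 0.0818
side 127 [ 0.5563 -0.0547  0.0285] 0.1372
side 108 [ 0.5566 -0.0539  0.0334] 0.1003
wrist 4992 [ 0.5569 -0.0528  0.0281] 0.1378
wrist 1224 [ 0.5573 -0.0532  0.0332] 0.0994
```

Call:
drive_tool([
  [[0,0,-0.01],0,0.082],
  [[0,0,-0.025],0,0.082],
  [[0,0,-0.045],0,0.082],
  [[0,0,-0.065],0,0.082],
  [[0,0,-0.085],0,0.082],
  [[0,0,-0.1],0,0.082],
  [[0,0,-0.105],0,0.082],
  [[0,0,-0.105],0,0.082],
])

```text
time_s: 10.85
position: [0.5586, -0.0533, 0.2211]
tool_rot: [[-0.942, 0.335, 0.001], [0.335, 0.942, -0.0], [-0.001, 0.0, -1.0]]
ft_force: [-0.4, 0.2, -0.5]
grip_width: 0.0822
gripper_force: 0.0
```

```bash
python3 -c "
from h import *
i=chk((.557,-.0534),((.128,.146,0,.035),(.094,.106,.031,.045)),('side','top','wrist'))
cv2.imwrite('pics/w4.png',i[...,::-1])
shift([.469,.183,.2])"
```

```text
10.85 [ 0.5586 -0.0533  0.2211] [-0.38  0.2  -0.49] 0.0822
side 264 [ 0.5564 -0.0549  0.0282] 0.1364
side 114 [ 0.5568 -0.054   0.0335] 0.0997
top 54 [ 0.5574 -0.0513  0.0278] 0.1393
top 35 [ 0.5588 -0.0528  0.0337] 0.1004
wrist 1612 [ 0.5571 -0.0529  0.028 ] 0.1382
wrist 458 [ 0.5576 -0.0533  0.0332] 0.0996
from [ 0.5581 -0.0532  0.2195] shift [0.1631 0.1927 0.0198] dist 0.253
```

View pics/w4.png

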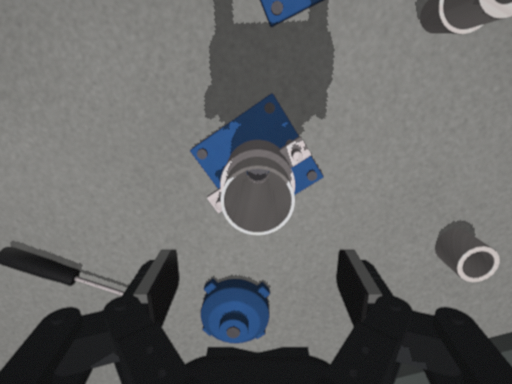

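The wide sleeve stands upright and concentric in the cup, with its rim at (258,200). Next is the slim sleeve.

Call:
drive_tool([
  [[0.01,0.012,0],0,0.082],
  [[0.03,0.036,0],0,0.082],
  [[0.052,0.062,0],0,0.082],
  [[0.075,0.089,0],0,0.082],
  [[0.098,0.116,0],0,0.082],
  [[0.12,0.142,0.005],0,0.08],
  [[0.14,0.165,0.01],0,0.07],
  [[0.155,0.183,0.015],0,0.07],
  [[0.163,0.193,0.02],0,0.07],
  [[0.163,0.193,0.02],0,0.07],
  [[0.163,0.193,0.02],0,0.07],
])

```text
time_s: 12.1
position: [0.4697, 0.1829, 0.2003]
tool_rot: [[-0.942, 0.335, -0.0], [0.335, 0.942, -0.0], [0.0, -0.0, -1.0]]
ft_force: [-0.5, -0.2, 0.5]
grip_width: 0.0698
gripper_force: 0.0
```

```bash
python3 -c "
from h import *
i=chk((.469,.183),((.088,.105,0,.03),(.035,.056,0,.04)),('side','top','wrist'))
shift([.469,.183,.069])"
```

```text
12.1 [0.4697 0.1829 0.2003] [-0.5  -0.19  0.52] 0.0698
side 143 [0.4682 0.1809 0.0187] 0.0957
side 107 [0.4687 0.1839 0.0244] 0.0494
top 3  0.0941
top 9  0.0488
wrist 1486 [0.469  0.1842 0.0187] 0.0955
wrist 471 [0.4643 0.1858 0.0199] 0.0496
from [0.47   0.1824 0.2004] shift [0.0012 0.0002 0.1314] dist 0.131
```

Call:
drive_tool([
  [[0.001,0.001,0.03],0,0.07],
  [[0.001,0.001,0.06],0,0.07],
  [[0.001,0.001,0.085],0,0.07],
  [[0.001,0.001,0.105],0,0.07],
  [[0.001,0.001,0.12],0,0.07],
  [[0.001,0.001,0.128],0,0.07],
  [[0.001,0.001,0.131],0,0.07],
  [[0.001,0.001,0.131],0,0.07],
  [[0.001,0.001,0.131],0,0.03],
  [[0.001,0.001,0.131],0,0.03],
  [[0.001,0.001,0.131],0,0.03],
  [[0.001,0.001,0.131],0,0.03],
  [[0.001,0.001,0.131],0,0.03],
  [[0.001,0.001,0.131],0,0.03],
])

```text
time_s: 13.65
position: [0.4694, 0.1845, 0.0701]
tool_rot: [[-0.942, 0.335, 0.002], [0.335, 0.942, 0.0], [-0.002, 0.001, -1.0]]
ft_force: [-0.8, -1.3, 6.2]
grip_width: 0.045
gripper_force: 30.6
```

Call:
drive_tool([
  [[0,0,-0.005],0,0.03],
  [[0,0,-0.015],0,0.03],
  [[0,0,-0.03],0,0.03],
  [[0,0,-0.05],0,0.03],
  [[0,0,-0.075],0,0.03],
  [[0,0,-0.1],0,0.03],
  [[0,0,-0.125],0,0.03],
  [[0,0,-0.15],0,0.03],
  [[0,0,-0.165],0,0.03],
  [[0,0,-0.173],0,0.03],
  [[0,0,-0.175],0,0.03],
  [[0,0,-0.175],0,0.03],
  [[0,0,-0.175],0,0.03],
])

```text
time_s: 14.95
position: [0.4686, 0.1844, 0.2435]
tool_rot: [[-0.942, 0.335, -0.002], [0.335, 0.942, -0.0], [0.002, -0.001, -1.0]]
ft_force: [0.8, 0.7, -2.8]
grip_width: 0.0449
gripper_force: 31.3
```

```bash
python3 -c "
from h import *
i=chk((.469,.183),((.255,.282,0,.026),(.20,.23,0,.03)),('side','wrist'))
i,W=grab('side');cv2.imwrite('pics/s5.png',cv2.resize(i[40:260,100:340,::-1],None,fx=2.5,fy=2.5))
shift([.5575,-.0525,.245])"
```

```text
14.95 [0.4686 0.1844 0.2435] [ 0.8   0.74 -2.84] 0.0449
side 89 [0.4668 0.1819 0.0208] 0.2677
side 184 [0.4681 0.1837 0.0238] 0.2193
wrist 6987 [0.4665 0.1849 0.0191] 0.2686
wrist 1359 [0.468  0.1845 0.0232] 0.2229
from [0.4688 0.1845 0.2437] shift [-0.163  -0.1935 -0.0014] dist 0.253
```

View pics/s5.png

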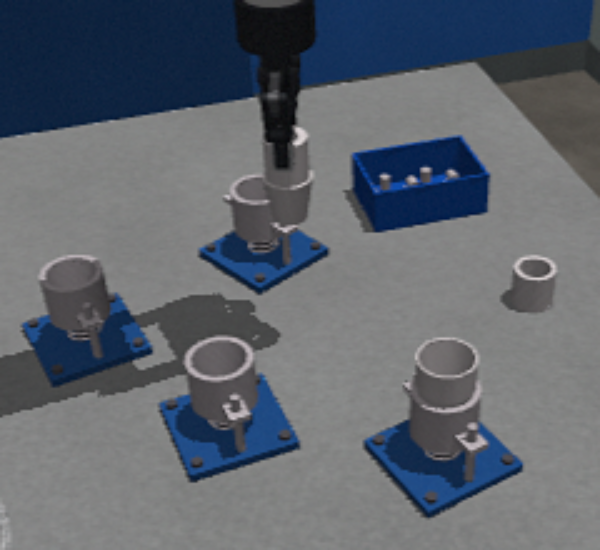

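The slim sleeve is gripped and lifted, and the wide one sits in its cup at (447,360) in the crop. I'll carry it over the wide sleeve and lower it partway.

Call:
drive_tool([
  [[-0.01,-0.012,0],0,0.03],
  [[-0.027,-0.032,0],0,0.03],
  [[-0.047,-0.056,0],0,0.03],
  [[-0.067,-0.079,0],0,0.03],
  [[-0.087,-0.103,0],0,0.03],
  [[-0.107,-0.127,0],0,0.03],
  [[-0.127,-0.15,0],0,0.03],
  [[-0.145,-0.171,0],0,0.03],
  [[-0.157,-0.186,0],0,0.03],
  [[-0.163,-0.193,0],0,0.03],
  [[-0.164,-0.194,0],0,0.03],
  [[-0.164,-0.194,0],0,0.03],
  [[-0.164,-0.194,0],0,0.03],
])

```text
time_s: 16.4
position: [0.5582, -0.0523, 0.2444]
tool_rot: [[-0.943, 0.334, -0.0], [0.334, 0.943, 0.0], [0.0, 0.0, -1.0]]
ft_force: [0.9, -0.2, -2.4]
grip_width: 0.0451
gripper_force: 31.3
```

Run:
```python
from h import *
i=chk((.557,-.0534),((.255,.282,0,.026),(.125,.146,.023,.035)),('side','wrist'))
i,W=grab('side');np.save('s6.npy',W)
cv2.imwrite('pics/s6.png',cv2.resize(i[60:240,200:350,::-1],None,fx=3.3,fy=3.3))
```

```text
16.4 [ 0.5582 -0.0523  0.2444] [ 0.85 -0.2  -2.36] 0.0451
side 119 [ 0.5574 -0.0544  0.0212] 0.2694
side 299 [ 0.5563 -0.0551  0.028 ] 0.1346
wrist 7117 [ 0.5558 -0.0518  0.019 ] 0.2696
wrist 801 [ 0.5564 -0.0526  0.0275] 0.1388
```

View pics/s6.png

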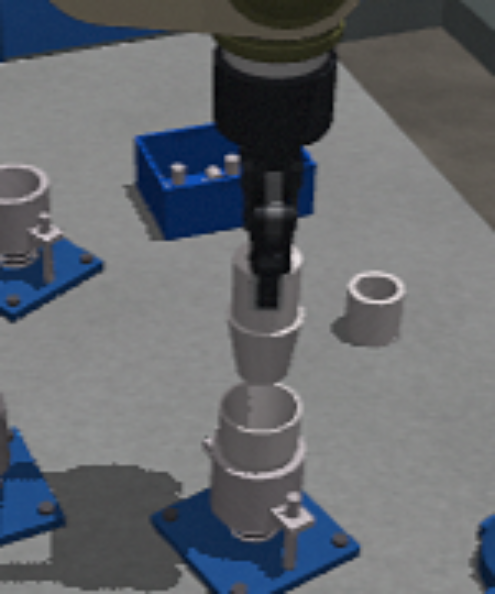

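```bash
cat >> h.py <<'E'
def cone(P,z0,r0,k,c,tilt=True):
    # axis through (x,y) at z0, slopes a,b; radius r0+k(z-z0)
    def f(p):
        a,b=(p[2],p[3]) if tilt else (0,0)
        dz=P[:,2]-z0
        return np.hypot(P[:,0]-p[0]-a*dz,P[:,1]-p[1]-b*dz)-(r0+k*dz)
    r=least_squares(f,[*c,0,0],loss='soft_l1',f_scale=.001); return r.x.round(4),np.abs(r.fun).mean().round(4)
E
python3 - <<'E'
from h import *
W=np.load('s6.npy');c=(.557,-.054)
P=rim(W,c,.180,.218,.03);
for t in (0,1): print('slim',len(P),cone(P,.195,.0217,.17,c,t))
P=rim(W,c,.108,.131,.034); P=P[np.hypot(P[:,0]-.5565,P[:,1]+.055)>.026]
for t in (0,1): print('wide',len(P),cone(P,.12,.03,0,c,t))
E
```

```text
slim 199 (array([ 0.558 , -0.0524,  0.    ,  0.    ]), np.float64(0.0008))
slim 199 (array([ 0.558 , -0.0524, -0.004 ,  0.0082]), np.float64(0.0008))
wide 238 (array([ 0.5568, -0.0541,  0.    ,  0.    ]), np.float64(0.0018))
wide 238 (array([ 0.5568, -0.0542, -0.0207, -0.1216]), np.float64(0.0017))
```

The slim sleeve is upright and about (1.2, 1.7) mm off axis. I'll correct that and lower it partway.

Call:
drive_tool([
  [[0.0005,-0.0017,0.006],0,0.03],
  [[0.0005,-0.0017,0.014],0,0.03],
  [[0.0005,-0.0017,0.022],0,0.03],
  [[0.0005,-0.0017,0.03],0,0.03],
  [[0.0005,-0.0017,0.038],0,0.03],
  [[0.0005,-0.0017,0.046],0,0.03],
  [[0.0005,-0.0017,0.054],0,0.03],
  [[0.0005,-0.0017,0.061],0,0.03],
  [[0.0005,-0.0017,0.067],0,0.03],
  [[0.0005,-0.0017,0.07],0,0.03],
  [[0.0005,-0.0017,0.07],0,0.03],
  [[0.0005,-0.0017,0.07],0,0.03],
])

```text
time_s: 17.75
position: [0.5576, -0.0548, 0.1746]
tool_rot: [[-0.942, 0.335, 0.001], [0.335, 0.942, -0.0], [-0.001, 0.0, -1.0]]
ft_force: [0.7, 0.7, -2.2]
grip_width: 0.0448
gripper_force: 31.3
```

Run:
```python
from h import *
i=chk((.557,-.0534),((.185,.215,0,.026),(.13,.145,.0275,.035)),('side','wrist'))
```

```text
17.75 [ 0.5576 -0.0548  0.1746] [ 0.72  0.74 -2.23] 0.0448
side 103 [ 0.5569 -0.0572  0.021 ] 0.1991
side 111 [ 0.5568 -0.0537  0.0293] 0.138
wrist 7619 [ 0.5555 -0.0536  0.0194] 0.1998
wrist 732 [ 0.5573 -0.0532  0.0288] 0.1394
```

Call:
drive_tool([
  [[0,0,0.003],0,0.03],
  [[0,0,0.006],0,0.03],
  [[0,0,0.009],0,0.03],
  [[0,0,0.012],0,0.03],
  [[0,0,0.014],0,0.03],
  [[0,0,0.014],0,0.03],
])

```text
time_s: 18.45
position: [0.5575, -0.054, 0.1601]
tool_rot: [[-0.942, 0.335, 0.0], [0.335, 0.942, 0.001], [0.0, 0.001, -1.0]]
ft_force: [1.4, 5.7, -1.4]
grip_width: 0.045
gripper_force: 31.5
```

A +y push is building, so I'll back off 1 mm and shift toward +y.

Call:
drive_tool([
  [[0,0.0005,-0.001],0,0.03],
  [[0,0.001,-0.001],0,0.03],
  [[0,0.001,-0.001],0,0.03],
  [[0,0.001,0],0,0.03],
  [[0,0.001,0.001],0,0.03],
  [[0,0.001,0.001],0,0.03],
])

```text
time_s: 19.05
position: [0.5577, -0.0537, 0.1592]
tool_rot: [[-0.942, 0.335, -0.0], [0.335, 0.942, 0.0], [0.0, 0.0, -1.0]]
ft_force: [0.1, 3.9, -0.2]
grip_width: 0.0453
gripper_force: 31.4
```

Call:
drive_tool([
  [[0,0.0005,-0.001],0,0.03],
  [[0,0.001,-0.001],0,0.03],
  [[0,0.001,0],0,0.03],
  [[0,0.001,0.001],0,0.03],
  [[0,0.001,0.001],0,0.03],
])

```text
time_s: 19.55
position: [0.558, -0.0529, 0.1581]
tool_rot: [[-0.942, 0.335, -0.0], [0.335, 0.942, -0.0], [0.0, -0.0, -1.0]]
ft_force: [-0.3, 0.3, -2.6]
grip_width: 0.045
gripper_force: 31.4
```

Run:
```python
from h import *
i=chk((.557,-.0534),((.17,.2,0,.026),(.13,.145,.0275,.035),(.094,.106,.031,.045)),('side','wrist'))
```

```text
19.55 [ 0.558  -0.0529  0.1581] [-0.28  0.26 -2.57] 0.045
side 95 [ 0.5569 -0.0559  0.0207] 0.1832
side 120 [ 0.5568 -0.054   0.0291] 0.1369
side 110 [ 0.5567 -0.0542  0.0335] 0.0994
wrist 7445 [ 0.5559 -0.0525  0.0195] 0.1834
wrist 866 [ 0.557  -0.0531  0.0286] 0.1393
wrist 774 [ 0.5575 -0.0533  0.0332] 0.0994
```

Centred and free again, with about 5 mm to go.

Call:
drive_tool([
  [[0,0,0.001],0,0.03],
  [[0,0,0.002],0,0.03],
  [[0,0,0.003],0,0.03],
  [[0,0,0.0035],0,0.03],
  [[0,0,0.0035],0,0.03],
])

```text
time_s: 20.15
position: [0.5579, -0.0529, 0.1549]
tool_rot: [[-0.942, 0.335, -0.0], [0.335, 0.942, -0.0], [0.0, -0.0, -1.0]]
ft_force: [-3.4, -0.9, -0.2]
grip_width: 0.0451
gripper_force: 31.6
```

Call:
drive_tool([
  [[0.0005,0,-0.0005],0,0.03],
  [[0.0007,0,-0.0005],0,0.03],
  [[0.0007,0,0.0005],0,0.03],
  [[0.0007,0,0.001],0,0.03],
  [[0.0007,0,0.001],0,0.03],
])

```text
time_s: 20.65
position: [0.5577, -0.0528, 0.154]
tool_rot: [[-0.942, 0.335, 0.001], [0.335, 0.942, -0.0], [-0.001, -0.0, -1.0]]
ft_force: [-1.0, -2.1, 2.3]
grip_width: 0.0449
gripper_force: 31.7
```

Run:
```python
from h import *
i=chk((.557,-.0534),((.165,.195,0,.026),(.13,.145,.0275,.035),(.094,.106,.031,.045)),('side','wrist'))
```

```text
20.65 [ 0.5577 -0.0528  0.154 ] [-1.04 -2.08  2.31] 0.0449
side 98 [ 0.5566 -0.0558  0.0209] 0.1792
side 105 [ 0.5567 -0.0539  0.0291] 0.1371
side 95 [ 0.5566 -0.0542  0.0333] 0.0982
wrist 7523 [ 0.5554 -0.0523  0.0194] 0.1792
wrist 787 [ 0.557  -0.053   0.0285] 0.1375
wrist 749 [ 0.5576 -0.0533  0.0332] 0.0976
```

It is now seated with its weight carried by the cup. I'll ease up slightly and release.

Call:
drive_tool([
  [[0,-0.0003,-0.0007],0,0.03],
  [[0,-0.0003,-0.0007],0,0.03],
  [[0,-0.0003,-0.0007],0,0.048],
  [[0,-0.0003,-0.0007],0,0.052],
  [[0,-0.0003,-0.0007],0,0.06],
  [[0,-0.0003,-0.0007],0,0.07],
  [[0,-0.0003,-0.0007],0,0.07],
  [[0,-0.0003,-0.0007],0,0.07],
  [[0,-0.0003,-0.0007],0,0.07],
])

```text
time_s: 21.65
position: [0.5573, -0.0529, 0.1545]
tool_rot: [[-0.942, 0.335, 0.0], [0.335, 0.942, -0.0], [-0.0, -0.0, -1.0]]
ft_force: [-0.7, 0.8, 1.4]
grip_width: 0.0704
gripper_force: 0.0
```

Run:
```python
from h import *
i=chk((.557,-.0534),((.165,.195,0,.026),(.13,.145,.0275,.035),(.094,.106,.031,.045)),('side','wrist'))
```

```text
21.65 [ 0.5573 -0.0529  0.1545] [-0.68  0.76  1.35] 0.0704
side 101 [ 0.5564 -0.0557  0.021 ] 0.1801
side 111 [ 0.5568 -0.0539  0.0293] 0.1376
side 100 [ 0.5566 -0.054   0.0334] 0.0989
wrist 6441 [ 0.5551 -0.0521  0.0185] 0.1798
wrist 965 [ 0.5572 -0.0532  0.0288] 0.1384
wrist 773 [ 0.5575 -0.0532  0.0332] 0.0984
```

Call:
drive_tool([
  [[0,0,-0.01],0,0.07],
  [[0,0,-0.025],0,0.07],
  [[0,0,-0.045],0,0.07],
  [[0,0,-0.065],0,0.07],
  [[0,0,-0.085],0,0.07],
  [[0,0,-0.1],0,0.07],
  [[0,0,-0.11],0,0.07],
  [[0,0,-0.11],0,0.07],
  [[0,0,-0.11],0,0.07],
])

```text
time_s: 22.65
position: [0.5571, -0.0528, 0.2641]
tool_rot: [[-0.942, 0.335, -0.001], [0.335, 0.942, 0.0], [0.001, -0.0, -1.0]]
ft_force: [-0.0, 0.4, -0.9]
grip_width: 0.0699
gripper_force: 0.0
```

Run:
```python
from h import *
c=(.557,-.0534)
i=chk(c,((.165,.195,0,.026),(.13,.145,.0275,.035),(.094,.106,.031,.045)),('side','top','wrist'))
j,W=grab('side')
P=rim(W,c,.145,.174,.03);print('slim collar tilt',len(P),cone(P,.16,.023,0,c))
P=rim(W,c,.104,.128,.034);print('wide collar',len(P),cone(P,.12,.03,0,c))
P=rim(W,c,.055,.062,.034)
cv2.imwrite('pics/f.png',np.hstack([cv2.resize(j[140:260,220:340,::-1],(400,400)),cv2.resize(i[80:320,140:380,::-1],(400,400))]))
```

```text
22.65 [ 0.5571 -0.0528  0.2641] [-0.01  0.38 -0.94] 0.0699
side 287 [ 0.5555 -0.0569  0.0188] 0.1794
side 114 [ 0.5569 -0.0537  0.0292] 0.1368
side 100 [ 0.5568 -0.054   0.0334] 0.0991
top 83 [ 0.5579 -0.0511  0.019 ] 0.1812
top 33 [ 0.5577 -0.0524  0.0288] 0.1401
top 49 [ 0.5589 -0.0527  0.0338] 0.0995
wrist 1962 [ 0.5563 -0.0526  0.0186] 0.18
wrist 333 [ 0.5573 -0.0532  0.0287] 0.1385
wrist 334 [ 0.5577 -0.0533  0.0332] 0.0985
slim collar tilt 218 (array([ 0.5571, -0.0534,  0.0039, -0.0757]), np.float64(0.0023))
wide collar 162 (array([ 0.5571, -0.053 , -0.003 , -0.0128]), np.float64(0.0009))
```

View pics/f.png

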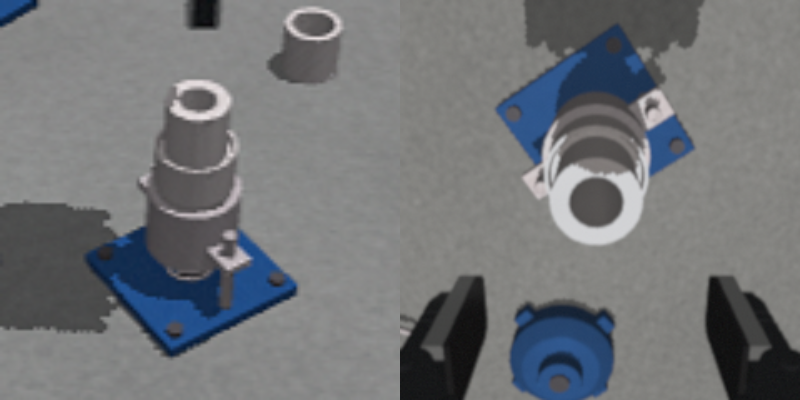

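Run:
```python
from h import *
for n in ('wrist','side'):
    i,W=grab(n)
    for nm,c,a,b,r0,r1 in (('slim',(.5567,-.0535),.172,.19,.014,.0225),('cup',(.5575,-.0534),.094,.106,.0305,.035)):
        P=rim(W,c,a,b,r1);P=P[np.hypot(P[:,0]-c[0],P[:,1]-c[1])>r0]
        A=np.c_[P[:,:2]-c,np.ones(len(P))]
        r=least_squares(lambda p:A@p-P[:,2],[0,0,(a+b)/2],loss='soft_l1',f_scale=.001);print(n,nm,len(P),r.x.round(4),np.abs(r.fun).mean().round(4))
s=env.observe();print(s['time_s'],np.round(s['qvel'],3))
```

```text
wrist slim 1468 [ 0.0024 -0.0012  0.18  ] 0.001
wrist cup 403 [ 0.008  -0.0025  0.0986] 0.0008
side slim 157 [0.0138 0.0149 0.1806] 0.0021
side cup 89 [0.0038 0.0178 0.0992] 0.0015
22.95 [-0.054 -0.124 -0.188 -0.042 -0.047 -0.114]
```

The sleeves are level to within 0.02 rad, so I'm handing the job in.

```bash
python3 -c "
from rig import env
print(env.close_job())"
```

```text
the job is handed in; nothing more can be done
None
```

The job is handed in, with no verdict returned: by my last camera check, the wide sleeve sat in the rightmost cup and the slim sleeve in the wide one, both upright, loose and at their settled heights, with the cup about 2 mm down and the gripper clear.

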